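# Load the label roll on its spindle and close the keeper

## Robot

A 6-joint arm with a two-finger parallel gripper is mounted at the origin on the work surface. World frame = base frame: x ahead of the robot, y to its left, z up, the work surface at z = 0. Lengths are in m, angles in rad, forces in N, time in s.
With the tool pointing down it reaches from about 0.275 to 0.825 m from the base axis. Payload 4.9 kg.
Tool frame: the origin (TCP) lies midway between the tips of the shut fingers; the grasp point (between the pads) lies 19 mm behind it; z points along the fingers, y is the line along which they close (so a half turn about z gives the same grasp; the last joint's range is limited). The gripper opens to 85 mm and grips with 20 to 120 N. Pads are 22 mm wide; open, the fingers measure 114 mm over their backs; the gripper's body (76 mm by 85 mm) begins 54 mm behind the grasp point. The pads swing forward as they close: fully open they stand 13 mm farther back than shut.
Start: joints at [1.075, 0.326, -0.193, 1.052, 0, 1.437], TCP at [0.195, 0.514, 0.231] pointing down, gripper open.
Joint ranges: [-2.65, 2.65], [-0.97, 1.79], [-1.3, 1.35], [-1.93, 2.1], [-1.47, 1.37], [-3.14, 3.14]. Speed limits (rad/s): [2.57, 2.57, 3.14, 3.14, 3.14, 3.14].

## Interface

Orientations are given as a rotation vector (axis times angle).
In Python, from workcell import arm gives the robot as it stands.
- The arm moves only by the shell command python3 -m inch 'ROWS'. ROWS is JSON, a list of rows, each an object of numbers: "tx", "ty", "tz": the shift along the tool's x, y, z in units of 0.1 m (1.0 is 0.1 m); "spin": the turn about the tool's z in units of 90 degrees (1.0 is 90 degrees); "claw": the opening, from -1 (shut) to 1 (fully open). A call has 1 to 5 rows; each row shifts and turns the commanded pose from where the row before left it, along the tool's axes as they then stand; what a row does not reach is not made up. A row lasts 1/8 s, in which the tool goes at most 62.5 mm and 10.7 degrees, less where a joint would pass 70% of its speed; a pose out of reach is approached as far as the arm can. A call with a number of a shift or a turn outside -1 to 1 is refused whole. A call with a gripper value outside its range is refused whole. The fingers move at their own pace and stop on an object; the grip force is fixed at half the most. Time passes only in rows, so rows that do not move let the fingers close. It gives the time, the measured TCP pose, the force, the opening and the grip force at its end, in the units of the state.
- arm.observe(): the state, without advancing time (a new reading comes with each control period).
- arm.grab_frame(name): name is "scene" or "top" or "wrist"; returns the picture (400x640x3 uint8, red, green, blue); there is no depth.
- arm.get_calibration(name): a dict with "mtx" (3x3 intrinsics, pixels), "extrinsics" (4x4, takes a point from world to camera coordinates). Camera axes: x right, y down, z forward; pixel columns grow to the right and rows downward; lengths in m; the calibration is good to about 2 mm. A picture is of the moment at which its call begins: read the wrist's pose just before it. get_calibration takes no time and is no camera call; for the wrist camera it gives the pose at the moment of the call.
- arm.hand_in(): hands the job in; it is judged then, once.
Trained networks look in the newest picture that a camera, given by its name, has taken for a name from the list of things; names that differ only in an ending like _2 or _b are one class to them, and where a whole thing is asked for, a point or a joint stands for the part that bears it (a point fixed in the world has none). Each returns a list of dicts, best first, with "score" (0 to 1); they miss things now and then, are a little off and sometimes report something else, mostly with a low value. They report only what shows in the picture. A call takes as long as a camera call. They do not tell look-alikes from the thing itself.
- arm.look_for(camera, target): "point" ([x, y, z] in m, in world coordinates, good to about 4 mm: the middle of the surface that is visible of it).
- arm.outline_of(camera, target): "mask" (400x640 bool, what is visible of it).
The state is a dict: "clock": time; "qpos": joint angles; "qvel": joint speeds; "joint_torque": joint torques, N m; "tcp_pos": TCP position; "ee_rot": TCP orientation; "contact_force": force on the tool from outside, world axes, zero at the start; "torque": the same for the moment, N m; "gripper_width": finger opening in m; "finger_force": force on a finger pad.
Only numpy, scipy, OpenCV 4.12 (cv2) and the standard library are available. Lean on these libraries where they do the work, as an engineer would, in place of code of your own. Each camera call takes 0.05 s, during which the arm holds its last target. There are 200 camera calls.

## Task

The label printer at the cheese counter needs a new roll: take the short paper roll with the wide core out of its cradle and thread it onto the holder's slanting spindle, fully home against the flange, and let go of it there. Then turn the keeper knob until it clicks over to its stop and the keeper arm stands across the roll's end. Leave the long roll and everything else on the counter where it is.

Things in the scene. Friction and masses are not known exactly. Their poses are not given: they have to be found in the camera images.
- roll: the roll to load: rigid, tightly wound plain paper roll, outside diameter 56 mm, 60 mm long, with a 24 mm bore right through, 80 to 150 g. Origin at its centre; y is its axis (either end may go first). It starts lying level in a black cradle, axis 37 mm above the counter; cradle 70 x 100 x 6 mm, its two low steel bars do not stick out beside the roll
- stand: aluminium label-roll holder fixed to the counter. Origin on the counter, z up. Base plate 8 mm high, x -140 to +62, y -80 to +70 mm. Carries an upright, a spindle and a pillar with the keeper. A roll home on the spindle has its centre at x 0, y 0 (1 mm either way)
- root_foot (a point): point on the counter straight under the spindle's root (stand x 0, y +30), axes as the stand's. The steel spindle, 20 mm thick, 58 mm long, flat end, starts there at the face of a 50 mm flange and runs toward -y, rising at 0.21 rad. Its root's height, 115 to 145 mm, is set anew each time and NO READING GIVES IT: look or feel for it. It is clamped: 30 N do not move it
- upright_top (a point): top centre of the slotted upright behind the flange: 150 mm high, 68 mm wide along the stand's x, 12 mm thick along y (y +51 to +63); the spindle is clamped in its slot
- knob_grip (a point): on the black bar knob of the keeper, on its upright turning axis (stand x -85, y -42), 139 mm above the counter. The bar is 40 mm long, 14 mm thick and stands from 122 to 150 mm above the counter
- keeper_end (a point): outer end of the keeper arm at mid height: a steel plate 4 mm thick under the knob, reaching 70 mm from the knob's axis, the outer 25 mm of it 100 to 140 mm above the counter. It clears the roll's end only if the roll is home to within about 5 mm
- keeper (a joint): turn of the keeper, rad: 0 open, 1.4 closed (stop), counter-clockwise seen from above. Knob bar and arm both point at (value - 1.4) from the stand's +x: at 0 nearly toward its -y, at 1.4 along +x across the roll's end. An over-centre spring resists with up to 0.1 N m until 0.7 rad, then snaps it on to the stop and holds it; let go before 0.7 it springs back
- spare: the other paper roll: same 56 mm outside diameter, but 90 mm long and with a narrow 16 mm bore that does not fit the spindle; lies in the other cradle. Leave it. Origin at its centre, y along its axis
- wedge: bystander: wrapped slice of cheese, 110 mm from point to rind, 60 mm high, origin on its underside
- half: bystander: half wheel of orange cheese, 75 mm radius, 50 mm high, origin on its underside
- jar: bystander: jar, 60 mm diameter, 75 mm high, origin under its centre
- knife: bystander: flat cheese server with a wooden handle, 200 mm long, lying on the counter
- tagblock: bystander: plain wooden block 50 x 90 x 30 mm, origin under its centre
- bowl: bystander: white bowl, 90 mm across, 45 mm high, origin under its centre
There are look-alikes about, which are no part of the job. What is shaped like the roll but orange or red is not meant.

How it is judged:
By the outcome, as a careful person would: the job done as asked, in the order asked, and still so for the second after the job is handed in, with the robot touching nothing.
It also fails if it takes over 64 s, if anything falls off the work surface, if the arm or the gripper's body presses on something with over 40 N, if the wrist force passes 120 N, or if a joint passes its speed limit or range.

## Working session

There is one attempt and no reset: what is moved stays moved. The work goes in short steps, Python scripts to look and compute and a shell command to move; the robot and the scene stay as the last step left them, time stands still between calls to the robot, and variables do not carry over. Pictures are saved under pics/ and viewed, at most 10 in all, crops included, and the job is handed in when it is done.

```bash
mkdir -p pics; ls; python3 - <<'E'
from workcell import arm
import cv2,numpy as np
for n in("scene","top"):
    f=arm.grab_frame(n); cv2.imwrite(f"pics/{n}0.png",f[:,:,::-1])
    c=arm.get_calibration(n); print(n,np.round(c["mtx"],1).tolist(),np.round(c["extrinsics"],3).tolist())
    for t in("roll","spare","stand","root_foot","upright_top","knob_grip","keeper_end"):
        print(t,[(np.round(d["point"],3).tolist(),round(d["score"],2)) for d in arm.look_for(n,t)][:4])
s=arm.observe();print(s)
E
```

```text
pics
scene [[392.3, 0.0, 323.1], [0.0, 392.3, 204.0], [0.0, 0.0, 1.0]] [[0.601, 0.799, 0.013, -0.331], [0.536, -0.391, -0.749, -0.195], [-0.593, 0.457, -0.663, 1.348], [0.0, 0.0, 0.0, 1.0]]
roll [([0.352, -0.161, 0.041], 0.93), ([0.421, -0.282, 0.046], 0.91), ([0.54, -0.305, 0.057], 0.78)]
spare [([0.515, -0.147, 0.054], 0.66)]
stand [([0.567, 0.067, 0.006], 0.92), ([0.506, 0.013, 0.122], 0.47)]
root_foot [([0.566, 0.068, 0.009], 0.67)]
upright_top [([0.565, 0.063, 0.005], 0.93)]
knob_grip [([0.512, 0.015, 0.125], 0.57)]
keeper_end [([0.508, 0.014, 0.125], 0.74)]
top [[378.5, 0.0, 321.1], [0.0, 378.5, 198.5], [0.0, 0.0, 1.0]] [[-0.015, -1.0, 0.004, 0.0], [-0.982, 0.014, -0.19, 0.557], [0.19, -0.006, -0.982, 0.908], [0.0, 0.0, 0.0, 1.0]]
roll [([0.52, -0.303, 0.06], 0.88), ([0.397, -0.274, 0.051], 0.75), ([0.708, -0.08, 0.062], 0.73), ([0.332, -0.16, 0.052], 0.66)]
spare [([0.492, -0.134, 0.06], 0.59)]
stand [([0.55, 0.07, 0.007], 0.79)]
root_foot [([0.544, 0.068, 0.012], 0.56)]
upright_top [([0.703, -0.348, 0.033], 0.65)]
knob_grip [([0.499, 0.02, 0.136], 0.63)]
keeper_end [([0.503, 0.021, 0.136], 0.5)]
{'clock': 0.8, 'qpos': array([ 1.07479366e+00,  3.26152215e-01, -1.92610234e-01,  1.05199872e+00,
       -1.78216765e-05,  1.43660671e+00]), 'qvel': array([-0.00068621,  0.00052766,  0.00144134, -0.0008261 ,  0.00093284,
       -0.00150307]), 'joint_torque': array([-1.60063726e-03, -4.43272591e+01,  2.62747049e+01,  8.36520267e-04,
       -2.49848354e-04,  1.12397720e-05]), 'tcp_pos': array([0.19467975, 0.51440807, 0.23130299]), 'ee_rot': array([5.65234666e-01, 3.09029760e+00, 4.38335476e-05]), 'contact_force': array([-0.42123069,  0.3454854 ,  0.20225461]), 'torque': array([-0.00798278,  0.03840229,  0.00199254]), 'finger_force': 0.0, 'gripper_width': 0.08558827993635863}
```

View pics/scene0.png

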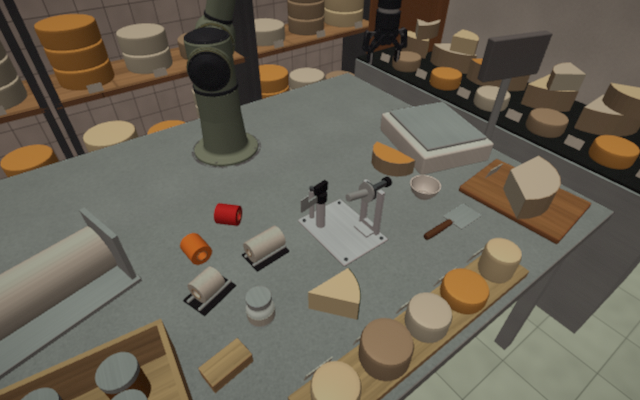

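View pics/top0.png

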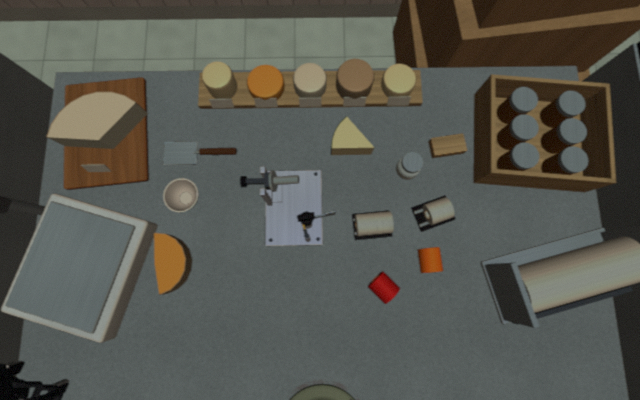

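The scene picture shows the white rolls at (265,243) and (208,285), and the look-alikes in red at (228,214) and orange at (195,248). The stand is around (345,220). In the top picture, the white rolls are at (373,224), which is longer, and at (435,212), which is shorter. Red is at (385,288), orange at (431,260), and the spindle runs (265,180) to (298,180), toward world -y.

Candidates are white (435,212), white (373,224), red (385,288) and orange (431,260). I choose white top (435,212), and I'll check it close up.

```bash
python3 - <<'E'
import cv2,numpy as np
t=cv2.imread('pics/top0.png');s=cv2.imread('pics/scene0.png')
def c(im,x,y,w,h,k): return cv2.resize(im[y:y+h,x:x+w],None,fx=k,fy=k,interpolation=cv2.INTER_CUBIC)
a=np.hstack([c(t,255,160,80,60,5),c(s,290,170,80,60,5)])  #stand
b=np.hstack([c(t,345,185,120,90,3.3333),c(s,180,220,120,90,3.3333)])
cv2.imwrite('pics/crop1.png',np.vstack([a,b]))
E
```

```text
(no output)
```

View pics/crop1.png

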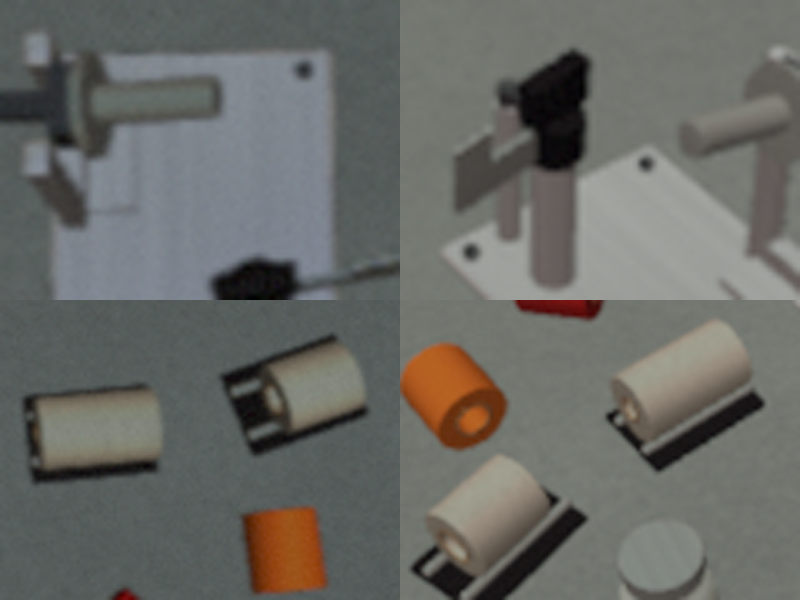

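The close crop confirms it. The white roll at top (435,212) is the short one with a wide bore, sitting at the far end of its cradle. The roll at (373,224) is the long one with a narrow bore. Both plates and the spindle are clear in the crop. Next is a helper file and the wrist camera geometry.

```bash
cat > h.py <<'E'
from workcell import arm
import numpy as np,cv2
from scipy.spatial.transform import Rotation as R
from scipy.optimize import least_squares
def cal(n):
    c=arm.get_calibration(n); return np.array(c["mtx"]),np.array(c["extrinsics"])
def proj(c,P):
    K,E=c; P=np.atleast_2d(P)@E[:3,:3].T+E[:3,3]; p=P@K.T; return p[:,:2]/p[:,2:]
def onz(c,uv,z):
    K,E=c; d=E[:3,:3].T@np.linalg.solve(K,[*uv,1]); o=-E[:3,:3].T@E[:3,3]; return o+d*(z-o[2])/d[2]
def tri(cs,uvs):
    A=[];b=[]
    for c,uv in zip(cs,uvs):
        o=onz(c,uv,0);q=-c[1][:3,:3].T@c[1][:3,3];d=(o-q)/np.linalg.norm(o-q);M=np.eye(3)-np.outer(d,d);A.append(M);b.append(M@q)
    x=np.linalg.lstsq(np.vstack(A),np.hstack(b),rcond=None)[0]
    return x,[np.round(proj(c,x)[0]-uv,1) for c,uv in zip(cs,uvs)]
def go(P,yaw=None):
    "rows units needed: total tx,ty,tz,spin to bring TCP to P; yaw = world angle of tool y (mod pi)"
    s=arm.observe();r=R.from_rotvec(s["ee_rot"]).as_matrix();d=r.T@(np.array(P)-s["tcp_pos"])*10
    sp=0
    if yaw is not None:
        cur=np.arctan2(r[1,1],r[0,1]); sp=-((yaw-cur+np.pi/2)%np.pi-np.pi/2)/(np.pi/2)
    print("t",round(s["clock"],2),"pos",np.round(s["tcp_pos"],4),"GO txyz",np.round(d,3),"spin",round(sp,3),"q6",round(s["qpos"][5],2),"F",np.round(s["contact_force"],1),"w",round(s["gripper_width"],4))
E
python3 - <<'E'
from h import *
for n in("top","scene","wrist"):
    K,E=cal(n); print(n,np.round(-E[:3,:3].T@E[:3,3],3),np.round(E[:3,:3],2).tolist(),K[0,0])
T,S=cal("top"),cal("scene")
for z in (.037,): print("roll",onz(T,(435,212),z),onz(S,(208,285),z))
# spindle tip centre, flange: crop px -> full
print(tri([T,S],[(255+215/5,160+97/5),(290+293/5,170+137/5)]))
print(tri([T,S],[(255+328/5,160+52/5),(290+(650-400)/5+0,170+147/5)]))
# plate corner TR at z .008
print(onz(T,(321,170.4),.008))
go((.45,-.0,.36),np.pi/2)
E
```

```text
top [ 0.374 -0.002  0.997] [[-0.01, -1.0, 0.0], [-0.98, 0.01, -0.19], [0.19, -0.01, -0.98]] 378.47866535265354
scene [ 1.103 -0.427  0.752] [[0.6, 0.8, 0.01], [0.54, -0.39, -0.75], [-0.59, 0.46, -0.66]] 392.2700053343695
wrist [0.128 0.54  0.373] [[0.35, 0.93, 0.0], [0.9, -0.34, 0.28], [0.26, -0.1, -0.96]] 281.52689488496355
roll [ 0.52018948 -0.30022528  0.037     ] [ 0.52980331 -0.30386851  0.037     ]
(array([0.58348244, 0.04632756, 0.15315976]), [array([-0.6, -0.4]), array([-0.7,  0.1])])
(array([ 0.59965227, -0.00110641,  0.18146913]), [array([-2.7, -1.8]), array([-3.2,  0.4])])
[ 0.64253539 -0.00917143  0.008     ]
t 0.8 pos [0.1947 0.5144 0.2313] GO txyz [-4.209 -3.907 -1.287] spin -0.23 q6 1.44 F [-0.4  0.3  0.2] w 0.0856
```

```bash
python3 -m inch '[{"tx":-0.4,"ty":-0.37,"tz":-0.13},{"tx":-0.4,"ty":-0.37,"tz":-0.13},{"tx":-0.4,"ty":-0.37,"tz":-0.13},{"tx":-0.4,"ty":-0.37,"tz":-0.13},{"tx":-0.4,"ty":-0.37,"tz":-0.13}]' && python3 -m inch '[{"tx":-0.4,"ty":-0.37,"tz":-0.13},{"tx":-0.4,"ty":-0.37,"tz":-0.13},{"tx":-0.4,"ty":-0.37,"tz":-0.13},{"tx":-0.4,"ty":-0.37,"tz":-0.13},{"tx":-0.4,"ty":-0.37,"tz":-0.13}]' && python3 -m inch '[{"spin":-0.115},{"spin":-0.115},{}]'
python3 - <<'E'
from h import *
go((.45,-.0,.36),np.pi/2)
c=cal("wrist"); f=arm.grab_frame("wrist"); cv2.imwrite("pics/w1.png",f[:,:,::-1]); np.savez("w1.npz",K=c[0],E=c[1])
for t in("roll","stand","root_foot","upright_top","knob_grip","keeper_end"):
    print(t,[(np.round(d["point"],3).tolist(),round(d["score"],2)) for d in arm.look_for("wrist",t)][:3])
E
```

```text
t 0.8 pos [0.1947 0.5144 0.2313] GO txyz [-4.209 -3.907 -1.287] spin -0.23 q6 1.44 F [-0.4  0.3  0.2] w 0.0856
roll []
stand [([0.45, 0.123, 0.008], 0.64)]
root_foot [([0.45, 0.124, 0.006], 0.57)]
upright_top [([0.447, 0.121, 0.007], 0.81)]
knob_grip [([0.452, 0.122, 0.008], 0.74)]
keeper_end []invalid input at $[0]: expected keys tx, ty, tz, spin, claw
```

View pics/w1.png

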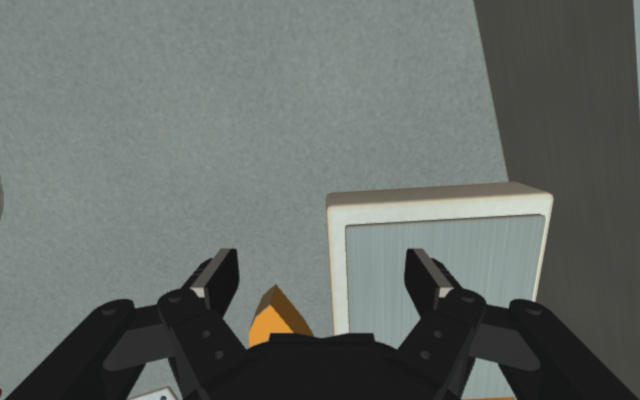

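The wrist picture shows the fingers at (225,255) and (420,255). Its upper part looks along tool +x, and the stand is out of view. Every row must also carry all five keys. I'll stand south of the holder, with tool x along world +y, so the camera looks at it.

```bash
for i in 1 2 3; do python3 -m inch '[{"tx":-0.365,"ty":-0.314,"tz":-0.086,"spin":0,"claw":1},{"tx":-0.365,"ty":-0.314,"tz":-0.086,"spin":0,"claw":1},{"tx":-0.365,"ty":-0.314,"tz":-0.086,"spin":0,"claw":1},{"tx":-0.365,"ty":-0.314,"tz":-0.086,"spin":0,"claw":1},{"tx":-0.365,"ty":-0.314,"tz":-0.086,"spin":0,"claw":1}]' | tail -c 300; done
python3 -m inch '[{"tx":0,"ty":0,"tz":0,"spin":0.11,"claw":1},{"tx":0,"ty":0,"tz":0,"spin":0.11,"claw":1},{"tx":0,"ty":0,"tz":0,"spin":0.11,"claw":1},{"tx":0,"ty":0,"tz":0,"spin":0.11,"claw":1},{"tx":0,"ty":0,"tz":0,"spin":0.11,"claw":1}]' >/dev/null;  python3 -m inch '[{"tx":0,"ty":0,"tz":0,"spin":0.11,"claw":1},{"tx":0,"ty":0,"tz":0,"spin":0.11,"claw":1},{"tx":0,"ty":0,"tz":0,"spin":0,"claw":1},{"tx":0,"ty":0,"tz":0,"spin":0,"claw":1}]'
python3 - <<'E'
from h import *
go((.54,-.12,.36),0)
c=cal("wrist"); f=arm.grab_frame("wrist"); cv2.imwrite("pics/w2.png",f[:,:,::-1]); np.savez("w2.npz",K=c[0],E=c[1])
for t in("roll","stand","upright_top","knob_grip","keeper_end"):
    print(t,[(np.round(d["point"],3).tolist(),round(d["score"],2)) for d in arm.look_for("wrist",t)][:3])
E
```

```text
clock: 1.78
tcp_pos: [0.3104, 0.3017, 0.2747]
ee_rot: [0.565, 3.09, 0.001]
contact_force: [0.8, 0.7, -0.0]
gripper_width: 0.0855
finger_force: 0.0
clock: 2.4
tcp_pos: [0.4255, 0.0901, 0.3178]
ee_rot: [0.565, 3.09, 0.001]
contact_force: [0.7, 0.1, 0.8]
gripper_width: 0.0852
finger_force: 0.0
clock: 3.02
tcp_pos: [0.5406, -0.1214, 0.3607]
ee_rot: [0.566, 3.09, 0.0]
contact_force: [0.6, 0.3, 0.3]
gripper_width: 0.0856
finger_force: 0.0
clock: 4.15
tcp_pos: [0.54, -0.1199, 0.3603]
ee_rot: [-2.219, -2.224, 0.0]
contact_force: [0.4, -0.0, -0.1]
gripper_width: 0.0853
finger_force: 0.0
t 4.15 pos [ 0.54   -0.1199  0.3603] GO txyz [-0.001 -0.     0.003] spin 0.001 q6 1.22 F [ 0.4 -0.  -0.1] w 0.0853
roll [([0.344, -0.155, 0.046], 0.94), ([0.531, -0.3, 0.059], 0.93), ([0.412, -0.266, 0.051], 0.89)]
stand [([0.542, 0.054, 0.007], 0.76)]
upright_top [([0.54, 0.051, 0.007], 0.94)]
knob_grip []
keeper_end [([0.504, 0.027, 0.139], 0.61)]
```

View pics/w2.png

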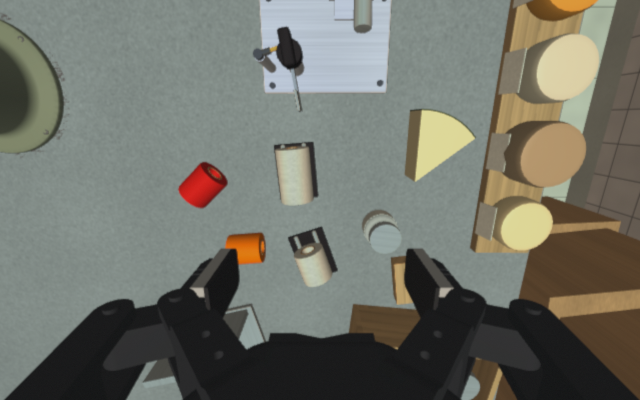

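The w2 picture shows the chosen roll at (312,265) with its cradle extending upward to (310,238), the spare at (295,172), and the stand only partly in view at the top (260-390, 0-92). I'll take two better views of the stand, 130 mm and more farther along.

```bash
cat > snap.py <<'E'
import sys
from h import *
n=sys.argv[1]; c=cal("wrist"); f=arm.grab_frame("wrist"); cv2.imwrite(f"pics/{n}.png",f[:,:,::-1]); np.savez(f"{n}.npz",K=c[0],E=c[1])
go(arm.observe()["tcp_pos"])
E
python3 -m inch '[{"tx":0.5,"ty":-0.1,"tz":0,"spin":0,"claw":1},{"tx":0.5,"ty":-0.1,"tz":0,"spin":0,"claw":1},{"tx":0.5,"ty":-0.1,"tz":0,"spin":0,"claw":1},{"tx":0,"ty":0,"tz":0,"spin":0,"claw":1},{"tx":0,"ty":0,"tz":0,"spin":0,"claw":1}]' >/dev/null; python3 snap.py w3
python3 -m inch '[{"tx":0,"ty":0.5,"tz":0,"spin":0,"claw":1},{"tx":0,"ty":0.5,"tz":0,"spin":0,"claw":1},{"tx":0,"ty":0,"tz":0,"spin":0,"claw":1},{"tx":0,"ty":0,"tz":0,"spin":0,"claw":1}]' >/dev/null; python3 snap.py w4
python3 - <<'E'
from h import *
ims=[]
for n in("w3","w4"):
    z=np.load(n+".npz");c=(z["K"],z["E"]); im=cv2.imread(f"pics/{n}.png")
    p=proj(c,[(.42,-.02,.0),(.65,.13,0),(.42,.13,0),(.65,-.02,0),(.58,.05,.15),(.58,.1,.15)]); print(p.round())
    u=int(np.clip(p[:,0].min()-5,0,440)); v=int(np.clip(p[:,1].min()-5,0,190)); print(n,u,v)
    ims.append(cv2.resize(im[v:v+230,u:u+200],None,fx=2,fy=2.4,interpolation=cv2.INTER_CUBIC))
cv2.imwrite("pics/m34.png",np.hstack(ims))
E
```

```text
t 5.12 pos [0.5104 0.0295 0.3603] GO txyz [0. 0. 0.] spin 0 q6 1.49 F [-0.1 -0.3  0.4] w 0.0855
t 5.67 pos [0.6095 0.0292 0.3603] GO txyz [0. 0. 0.] spin 0 q6 1.5 F [ 0.2 -0.7  0.2] w 0.0853
[[272. 188.]
 [404. 101.]
 [267. 101.]
 [397. 187.]
 [377. 161.]
 [379. 120.]]
w3 262 95
[[218. 187.]
 [345. 100.]
 [208. 101.]
 [343. 187.]
 [297. 161.]
 [296. 119.]]
w4 203 95
```

View pics/m34.png

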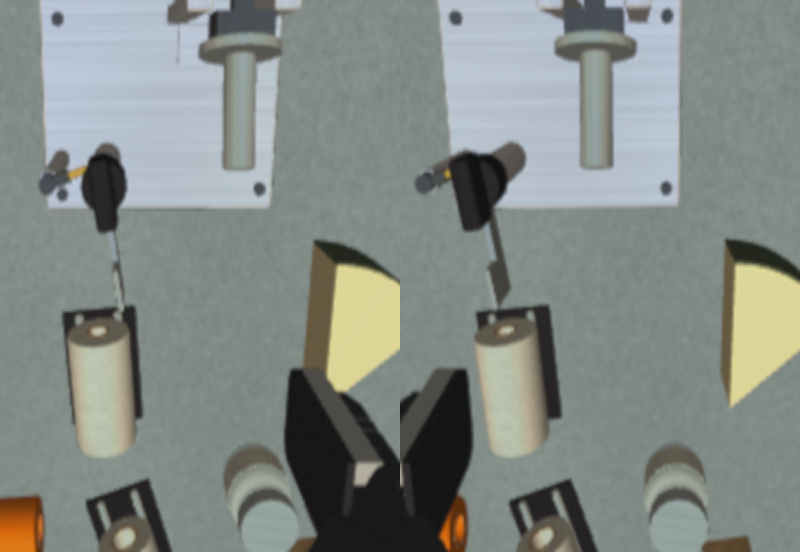

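The mosaic's left half is w3: plate front corners (47,208) and (270,208), spindle tip (239,169), flange (200–281, 46), knob bar from (105,158) to (105,230). The right half is w4: corner (679,205), tip (597,167), flange (555–637, 44). I'll fit the stand pose and root height to these.

```bash
python3 - <<'E'
from h import *
L=lambda n:(lambda z:(z["K"],z["E"]))(np.load(n+".npz"))
W3,W4,T,S=L("w3"),L("w4"),cal("top"),cal("scene")
m3=lambda x,y:(262+x/2-.25,95+y/2.4-.3); m4=lambda x,y:(203+(x-400)/2-.25,95+y/2.4-.3)
# refine spindle edges by gradient in the raw pictures
for n,u0 in(("w3",381),("w4",301)):
    g=cv2.GaussianBlur(cv2.cvtColor(cv2.imread(f"pics/{n}.png"),cv2.COLOR_BGR2GRAY),(3,3),0).astype(float)
    for v in(130,145,160): print(n,v,g[v,u0-14:u0+15].astype(int))
    print("col",g[158:172,u0].astype(int))
print("tip",tri([W3,W4],[m3(239,168),m4(597,167)]),tri([T,S],[(298,179.4),(348.6,197.4)]))
print("flange",tri([W3,W4],[m3(240.5,46),m4(596,44)]))
print("corner",tri([W3,W4],[m3(270,208),m4(679,206)]))
obs=[(W3,m3(47,208),(-.140,-.080,.008)),(W3,m3(270,208),(.062,-.080,.008)),(W4,m4(679,206),(.062,-.080,.008)),(T,(321,170.4),(.062,-.080,.008)),
 (T,(323.2,245),(-.14,-.08,.008)),(T,(266,245),(-.14,.07,.008)),(S,(339.9,199.4),(-.140,-.08,.008) )]
obs=obs[:6]
def res(p,full=False):
    x,y,a,h=p; r=[]
    Q=R.from_euler("z",a)
    for c,uv,P in obs+[(W3,m3(239,168),(0,.03-.058*np.cos(.21),h+.058*np.sin(.21))),(W4,m4(597,167),(0,.03-.058*np.cos(.21),h+.058*np.sin(.21))),(W3,m3(240.5,46),(0,.03,h)),(W4,m4(596,44),(0,.03,h))]:
        r.append(proj(c,Q.apply(P)+[x,y,0])[0]-uv)
    return np.array(r) if full else np.ravel(r)
f=least_squares(res,(.57,.05,0,.13),loss="soft_l1"); print(f.x); print(res(f.x,True).round(1).tolist())
E
```

```text
w3 130 [189 189 189 189 187 174 144 117 115 126 135 144 151 154 155 157 158 157
 154 150 143 140 152 176 190 192 193 193 193]
w3 145 [191 191 191 191 189 176 148 123 121 130 138 145 151 153 154 156 157 155
 151 146 141 143 161 184 194 195 195 195 195]
w3 160 [188 189 189 189 185 167 138 121 126 134 140 147 152 153 154 156 155 152
 148 142 135 134 153 179 191 193 193 193 193]
col [154 154 154 154 154 150 145 149 169 187 193 194 195 194]
w4 130 [186 186 186 186 182 164 139 131 139 147 151 153 156 157 156 153 150 145
 138 128 118 121 146 174 186 187 187 187 187]
w4 145 [187 187 188 187 183 164 138 130 138 147 151 153 155 157 155 152 148 142
 135 125 116 121 148 177 189 190 190 190 190]
w4 160 [185 185 185 185 181 166 144 135 138 145 151 153 154 156 155 151 147 141
 134 123 112 112 137 171 186 187 187 187 187]
col [155 155 155 154 153 146 141 154 176 187 189 190 191 191]
tip (array([0.58513629, 0.04641224, 0.15473953]), [array([-0. ,  0.1]), array([-0. , -0.1])]) (array([0.58348244, 0.04632756, 0.15315976]), [array([-0.6, -0.4]), array([-0.7,  0.1])])
flange (array([0.58504793, 0.10699771, 0.14211866]), [array([ 0., -0.]), array([0., 0.])])
corner (array([ 0.64741926, -0.00734132,  0.00377544]), [array([ 0. , -0.2]), array([-0. ,  0.2])])
[0.58470699 0.0738037  0.00487816 0.14503985]
[[-0.6, 0.1], [0.5, -0.5], [-0.0, -0.1], [-1.2, -1.6], [-2.0, -1.2], [-2.5, -0.0], [0.2, -0.1], [-0.4, -0.3], [-0.1, 2.7], [-0.5, 2.7]]
```

Two independent pairs agree: tip at about (0.585, 0.0465, 0.155), so the root height is about 0.143 (within 0.115–0.145). The stand is at about (0.585, 0.073) with yaw near 0. Next I'll go above the roll.

```bash
python3 -m inch '[{"tx":-0.47,"ty":-0.12,"tz":0.2,"spin":0,"claw":1},{"tx":-0.47,"ty":-0.12,"tz":0.2,"spin":0,"claw":1},{"tx":-0.47,"ty":-0.12,"tz":0.2,"spin":0,"claw":1},{"tx":-0.47,"ty":-0.12,"tz":0.2,"spin":0,"claw":1},{"tx":-0.47,"ty":-0.12,"tz":0.2,"spin":0,"claw":1}]' >/dev/null; python3 -m inch '[{"tx":-0.47,"ty":-0.12,"tz":0.2,"spin":0,"claw":1},{"tx":-0.47,"ty":-0.12,"tz":0.2,"spin":0,"claw":1},{"tx":0,"ty":0,"tz":0,"spin":-0.115,"claw":1},{"tx":0,"ty":0,"tz":0,"spin":-0.115,"claw":1},{"tx":0,"ty":0,"tz":0,"spin":0,"claw":1}]' >/dev/null
python3 snap.py w5
python3 - <<'E'
from h import *
L=lambda n:(lambda z:(z["K"],z["E"]))(np.load(n+".npz"))
c=L("w5"); im=cv2.imread("pics/w5.png"); out=im.copy()
for d in arm.outline_of("wrist","roll")[:4]:
    m=d["mask"].astype(np.uint8); cn=max(cv2.findContours(m,0,1)[0],key=cv2.contourArea); r=cv2.minAreaRect(cn)
    print(round(d["score"],2),np.round(r[0]),np.round(r[1]),round(r[2],1),onz(c,r[0],.037)); cv2.drawContours(out,[cn],-1,(0,0,255),1)
    print(np.round(cv2.boxPoints(r),1).tolist())
print([(np.round(d["point"],3),round(d["score"],2)) for d in arm.look_for("wrist","roll")])
cv2.imwrite("pics/w5o.png",out[100:400,120:520].repeat(2,0).repeat(2,1))
E
```

```text
t 6.97 pos [ 0.5254 -0.2989  0.2213] GO txyz [0. 0. 0.] spin 0 q6 0.57 F [ 0.2  0.5 -0.6] w 0.0855
0.84 [198.  16.] [31. 73.] 90.0 [ 0.34933746 -0.18173619  0.037     ]
[[162.0, 0.0], [235.0, 0.0], [235.0, 31.0], [162.0, 31.0]]
0.68 [319. 188.] [59. 48.] 90.0 [ 0.52571048 -0.30689583  0.037     ]
[[295.0, 158.0], [343.0, 158.0], [343.0, 217.0], [295.0, 217.0]]
[(array([ 0.528, -0.307,  0.059]), 0.88), (array([ 0.347, -0.181,  0.041]), 0.83), (array([ 0.407, -0.276,  0.054]), 0.77)]
```

View pics/w5o.png

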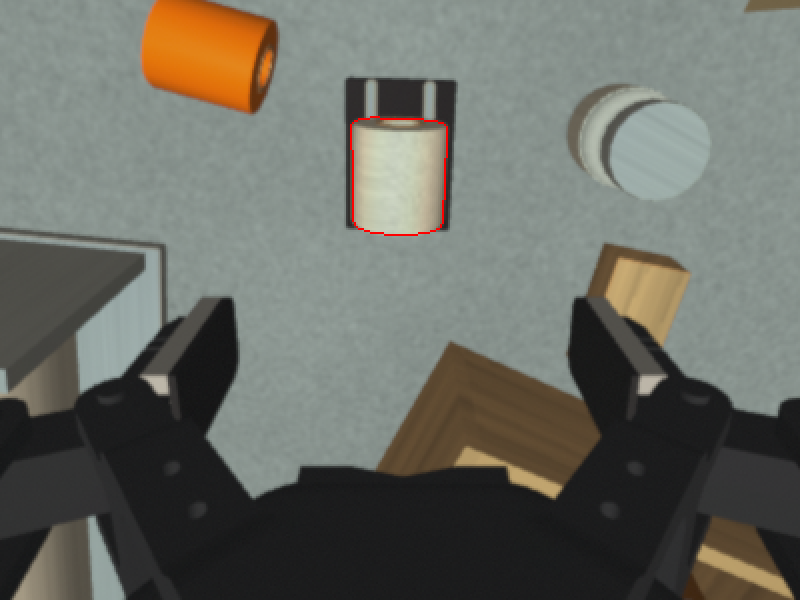

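The w5 crop shows the chosen roll outlined in red at crop (351–447, 118–235), aligned with the tool. Its bore faces us at (402,122), and the free part of the cradle's bars is above it at (346–456, 80–118). The jar is at (640,130) and the tag block at (640,290). I'll fit the roll's pose and height with outlines from three cameras.

```bash
python3 - <<'E'
from h import *
L=lambda n:(lambda z:(z["K"],z["E"]))(np.load(n+".npz"))
C={"wrist":L("w5"),"top":cal("top"),"scene":cal("scene")}; px={"wrist":(319,188),"top":(435,212),"scene":(208,285)}
th=np.linspace(0,np.pi,8,endpoint=False); D=np.c_[np.cos(th),np.sin(th)]
obs={}
for n in C:
    for d in arm.outline_of(n,"roll"):
        m=d["mask"]; v,u=np.nonzero(m)
        if len(u) and np.hypot(u.mean()-px[n][0],v.mean()-px[n][1])<12:
            q=np.c_[u,v]@D.T; obs[n]=np.r_[q.max(0),q.min(0)]+np.r_[np.full(8,.5)*0,np.zeros(8)]; print(n,m.sum(),round(d["score"],2)); break
a=np.linspace(0,2*np.pi,60)
rim=np.vstack([np.c_[.028*np.cos(a),np.full(60,s),.028*np.sin(a)] for s in(-.03,.03)])
def res(p,names):
    P=R.from_euler("z",p[3]).apply(rim)+p[:3]; r=[]
    for n in names:
        q=proj(C[n],P)@D.T; r.append(np.r_[q.max(0)-.5,q.min(0)+.5]-obs[n])
    return np.ravel(r)
for names in(list(obs),["wrist"],["wrist","top"],["wrist","scene"]):
    if all(k in obs for k in names):
        f=least_squares(res,(.526,-.305,.037,.37),args=(names,),loss="soft_l1",x_scale=[.01,.01,.01,.1]); print(names,f.x.round(4),round(np.abs(res(f.x,names)).mean(),2))
go((*f.x[:2],.1),f.x[3])
E
```

```text
wrist 2703 0.68
top 606 0.77
scene 878 0.73
['wrist', 'top', 'scene'] [ 0.5249 -0.3064  0.0346  0.3237] 0.54
['wrist'] [ 0.525  -0.3059  0.0358  0.3293] 0.33
['wrist', 'top'] [ 0.5246 -0.3063  0.0361  0.3256] 0.59
['wrist', 'scene'] [ 0.5252 -0.306   0.0346  0.3266] 0.35
t 7.22 pos [ 0.5259 -0.2987  0.2206] GO txyz [-0.066 -0.033  1.206] spin 0.021 q6 0.57 F [-0.3 -0.  -0.1] w 0.0854
```

```bash
python3 -m inch '[{"tx":-0.07,"ty":-0.03,"tz":0.4,"spin":0.02,"claw":1},{"tx":0,"ty":0,"tz":0.45,"spin":0,"claw":1},{"tx":0,"ty":0,"tz":0.45,"spin":0,"claw":1},{"tx":0,"ty":0,"tz":0.4,"spin":0,"claw":1},{"tx":0,"ty":0,"tz":0.3,"spin":0,"claw":1}]' >/dev/null; python3 -m inch '[{"tx":0,"ty":0,"tz":0,"spin":0,"claw":1},{"tx":0,"ty":0,"tz":0,"spin":0,"claw":1}]'; python3 -c "
from h import *
go((.525,-.306,.018),.327)"
```

```text
clock: 8.1
tcp_pos: [0.5263, -0.3069, 0.0214]
ee_rot: [1.827, 2.554, -0.0]
contact_force: [0.6, -0.5, 0.7]
gripper_width: 0.0854
finger_force: 0.0
t 8.1 pos [ 0.5263 -0.3069  0.0214] GO txyz [ 0.013 -0.01   0.034] spin 0.001 q6 0.59 F [ 0.6 -0.5  0.7] w 0.0854
```

```bash
python3 -m inch '[{"tx":0,"ty":0,"tz":0.01,"spin":0,"claw":-1},{"tx":0,"ty":0,"tz":0,"spin":0,"claw":-1},{"tx":0,"ty":0,"tz":0,"spin":0,"claw":-1},{"tx":0,"ty":0,"tz":0,"spin":0,"claw":-1},{"tx":0,"ty":0,"tz":0,"spin":0,"claw":-1}]'; python3 -m inch '[{"tx":0,"ty":0,"tz":0,"spin":0,"claw":-1},{"tx":0,"ty":0,"tz":0,"spin":0,"claw":-1},{"tx":0,"ty":0,"tz":0,"spin":0,"claw":-1}]'; python3 -c "
from h import *
go((.5263,-.3069,.2),0)"
```

```text
clock: 8.72
tcp_pos: [0.5261, -0.3075, 0.0211]
ee_rot: [1.826, 2.553, -0.002]
contact_force: [-2.6, 0.4, 6.3]
gripper_width: 0.0537
finger_force: 62.8
clock: 9.1
tcp_pos: [0.5261, -0.3075, 0.021]
ee_rot: [1.826, 2.553, -0.002]
contact_force: [-2.2, 0.0, 5.6]
gripper_width: 0.0537
finger_force: 62.8
t 9.1 pos [ 0.5261 -0.3075  0.021 ] GO txyz [ 1.00e-03  5.00e-03 -1.79e+00] spin 0.209 q6 0.59 F [-2.2  0.   5.6] w 0.0537
```

```bash
python3 -m inch '[{"tx":0,"ty":0,"tz":-0.3,"spin":0,"claw":-1},{"tx":0,"ty":0,"tz":-0.5,"spin":0,"claw":-1},{"tx":0,"ty":0,"tz":-0.5,"spin":0.1,"claw":-1},{"tx":0,"ty":0,"tz":-0.49,"spin":0.109,"claw":-1},{"tx":0.4,"ty":0.1,"tz":0,"spin":0,"claw":-1}]'>/dev/null; python3 -m inch '[{"tx":0.5,"ty":0.12,"tz":0,"spin":0,"claw":-1},{"tx":0.5,"ty":0.12,"tz":0,"spin":0,"claw":-1},{"tx":0.5,"ty":0.12,"tz":0,"spin":0,"claw":-1},{"tx":0.4,"ty":0.12,"tz":0,"spin":0,"claw":-1},{"tx":0.17,"ty":0.01,"tz":0,"spin":0,"claw":-1}]'>/dev/null;  python3 -m inch '[{"tx":0,"ty":0,"tz":0.4,"spin":0,"claw":-1},{"tx":0,"ty":0,"tz":0.22,"spin":0,"claw":-1},{"tx":0,"ty":0,"tz":0,"spin":0,"claw":-1},{"tx":0,"ty":0,"tz":0,"spin":0,"claw":-1}]'
python3 snap.py w6
python3 - <<'E'
from h import *
go((.585,0,.138),.005)
z=np.load("w6.npz");c=(z["K"],z["E"]); print(proj(c,[(.585,.0465,.155),(.585,.103,.143)]))
f=arm.grab_frame("scene")[:,:,::-1]; cv2.imwrite("pics/s6.png",f)
print(proj(cal("scene"),[arm.observe()["tcp_pos"],(.585,.0465,.155)]))
a=cv2.imread("pics/w6.png")[40:340,220:420]; 
b=f[130:230,300:400]
cv2.imwrite("pics/m6.png",np.hstack([cv2.resize(a,(400,600),interpolation=2),cv2.resize(b,(400,600)[:1]+(400,),interpolation=2) if 0 else np.vstack([cv2.resize(b,(400,400),interpolation=2),np.zeros((200,400,3),np.uint8)])]))
E
```

```text
clock: 10.85
tcp_pos: [0.5849, -0.0601, 0.1374]
ee_rot: [2.22, 2.221, 0.001]
contact_force: [0.9, -0.9, -0.4]
gripper_width: 0.0538
finger_force: 63.9
t 10.9 pos [ 0.5852 -0.0601  0.1377] GO txyz [0. 0. 0.] spin 0 q6 1.34 F [ 0.1 -0.1 -1.5] w 0.0538
t 10.9 pos [ 0.5852 -0.0601  0.1377] GO txyz [ 0.601 -0.002 -0.003] spin -0.003 q6 1.34 F [ 0.1 -0.1 -1.5] w 0.0538
[[ 320.96483567   24.94317505]
 [ 320.80122749 -136.59796218]]
[[311.60718532 221.24636457]
 [348.42851773 197.23001319]]
```

View pics/m6.png

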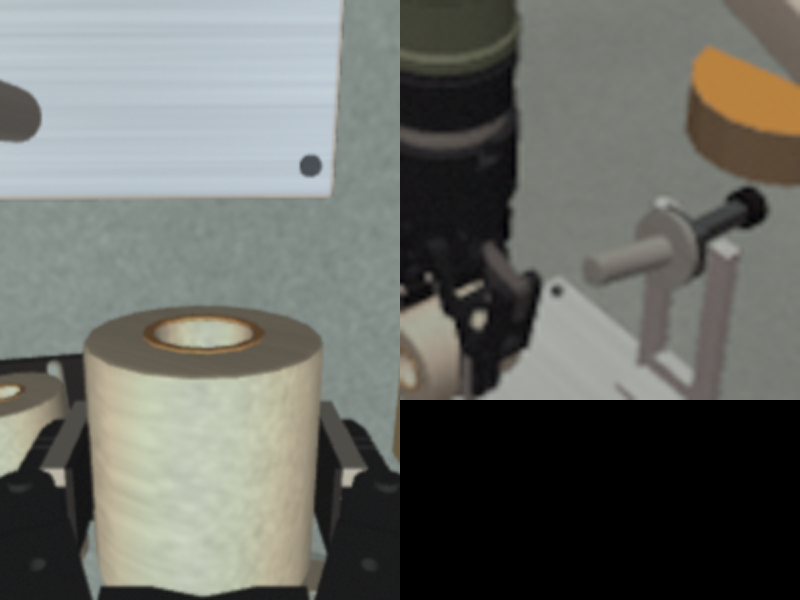

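The left part of the picture shows the held roll's front face: outer rim at crop (84–322, 307–377), bore centre (204,332), centred between the pads. The right part, from the scene camera, shows the spindle free, with its tip at (600,268). I'll fit the face's height and pitch from its rim and bore.

```bash
python3 - <<'E'
from h import *
z=np.load("w6.npz");c=(z["K"],z["E"]);tcp=np.array([.5851,-.0601,.1376])
m=lambda x,y:np.array([220+x/2-.25,40+y/2-.25])
o=m(84,307);p=m(322,377);oi=m(144,316);pi=m(263,355)
a=np.linspace(0,2*np.pi,200)
def ell(q,r):
    y,w=q[3],q[4]; P=np.c_[r*np.cos(a),0*a,r*np.sin(a)]; u=proj(c,R.from_euler("xz",[q[3],q[4]]).apply(P)+q[:3]); return np.r_[u.min(0),u.max(0)]
def res(q): return np.r_[ell(q,.028)-np.r_[o,p],(ell(q,.012)-np.r_[oi,pi])*.5]
f=least_squares(lambda q:np.r_[res(q),q[4]*20],(.585,-.03,.153,0,0),x_scale=[.01,.01,.01,.1,.1]);print("face centre",f.x.round(4),"rel tcp",(f.x[:3]-tcp).round(4));print(res(f.x).round(1))
f=least_squares(lambda q:res((*q,0,0)),(.585,-.03,.153),x_scale=.01);print("level",f.x.round(4),res((*f.x,0,0)).round(1))
E
```

```text
face centre [ 0.5851 -0.029   0.1516 -0.0128 -0.0007] rel tcp [-0.      0.0311  0.014 ]
[-0.4 -0.3  0.5  0.2  2.1  1.3 -2.3 -1.1]
level [ 0.5851 -0.029   0.1512] [-0.2 -1.1  0.3  0.8  2.2  1.1 -2.4 -1. ]
```

```bash
python3 -m inch '[{"tx":0.3,"ty":0,"tz":-0.025,"spin":0,"claw":-1},{"tx":0.3,"ty":0,"tz":0,"spin":0,"claw":-1},{"tx":0.1,"ty":0,"tz":0,"spin":0,"claw":-1},{"tx":0,"ty":0,"tz":0,"spin":0,"claw":-1},{"tx":0,"ty":0,"tz":0,"spin":0,"claw":-1}]'
python3 snap.py w7
python3 - <<'E'
from h import *
a=cv2.imread("pics/w7.png")[60:260,220:420]
f=arm.grab_frame("scene")[:,:,::-1]; cv2.imwrite("pics/s7.png",f);b=f[160:235,300:375]
cv2.imwrite("pics/m7.png",np.hstack([cv2.resize(a,(400,400),interpolation=2),cv2.resize(b,(400,400),interpolation=2)]))
E
```

```text
clock: 11.58
tcp_pos: [0.5845, 0.0097, 0.139]
ee_rot: [2.221, 2.221, -0.0]
contact_force: [-0.4, -0.2, -1.5]
gripper_width: 0.0534
finger_force: 63.9
t 11.62 pos [0.5844 0.0096 0.1389] GO txyz [0. 0. 0.] spin 0 q6 1.46 F [-0.1 -0.  -1.4] w 0.0537
```

View pics/m7.png

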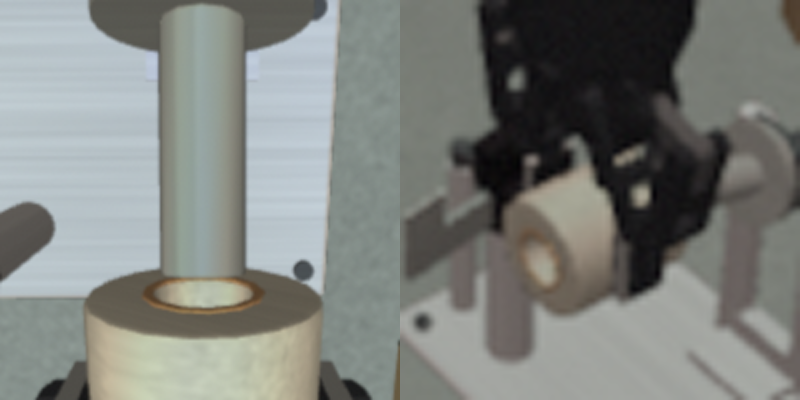

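The left picture shows the spindle tip at (160–246, 275) directly before the roll's bore (203,293). The outer face spans (86–322), so they are aligned sideways. In the scene view the roll is just short of the tip. I'll compare their heights in this one camera frame.

```bash
python3 - <<'E'
from h import *
z=np.load("w7.npz");c=(z["K"],z["E"]);g=cv2.cvtColor(cv2.imread("pics/w7.png"),cv2.COLOR_BGR2GRAY).astype(float)
def edges(v,lo,hi):
    r=g[v-1:v+2].mean(0)[lo:hi]; d=np.gradient(cv2.GaussianBlur(r[None],(5,1),0)[0]); return d.round(0)
def zero(d):  # subpixel peak
    i=np.argmax(np.abs(d)); a,b,e=np.abs(d[i-1:i+2]); return i+.5*(a-e)/(a-2*b+e)
W=[]
for v in(110,130,150,170,185,192):
    l=290+zero(edges(v,290,308)); r=335+zero(edges(v,335,352)); W.append((v,l,r)); print(v,round(l,2),round(r,2),round(r-l,2))
# fit the spindle axis: silhouette edges of a cylinder, slope 0.21 known, tip at v=197.5
def sil(q,v):  # q: x,ytip,ztip ; silhouettes by projecting many surface points
    a=np.linspace(0,2*np.pi,181); s=np.linspace(0,.058,120); A,Sg=np.meshgrid(a,s)
    P=np.stack([q[0]+.01*np.cos(A),q[1]+Sg*np.cos(.21)+.01*np.sin(A)*np.sin(.21),q[2]-Sg*np.sin(.21)+.01*np.sin(A)*np.cos(.21)],-1)
    p=proj(c,P.reshape(-1,3)).reshape(*A.shape,2); o=[]
    for vv in v:
        u=[np.interp(vv,p[::-1,k,1],p[::-1,k,0]) for k in range(181)]; o.append((min(u),max(u)))
    return np.array(o),p[...,1].max()
W=np.array(W)
def res(q):
    o,vm=sil(q,W[:,0]); return np.r_[(o-W[:,1:]).ravel(),vm-197.6]
f=least_squares(res,(.585,.046,.155),x_scale=.01,diff_step=1e-3); print("tip",f.x.round(4),res(f.x).round(1))
a=np.linspace(0,2*np.pi,200); m=lambda x,y:np.array([220+x/2-.25,60+y/2-.25])
def ell(q,r): u=proj(c,np.c_[r*np.cos(a),0*a,r*np.sin(a)]+q); return np.r_[u.min(0),u.max(0)]
B=np.r_[m(86,268),m(322,338)]
h=least_squares(lambda q:ell(q,.028)-B,(.585,.04,.153),x_scale=.01); print("face",h.x.round(4),h.fun.round(1))
E
```

```text
110 298.5 342.81 44.31
130 298.73 342.79 44.05
150 298.79 342.73 43.95
170 299.07 342.73 43.66
185 299.17 342.73 43.56
192 299.14 342.81 43.67
tip [0.5846 0.0469 0.1557] [ 0.1  0.2 -0.   0.1  0.1  0.1 -0.1 -0.  -0.1 -0.1  0.  -0.2  0. ]
face [0.585  0.0399 0.1509] [ 0.2 -0.9 -0.2  0.6]
```

```bash
python3 -m inch '[{"tx":0,"ty":0,"tz":-0.03,"spin":0,"claw":-1},{"tx":0.05,"ty":0,"tz":0,"spin":0,"claw":-1},{"tx":0.03,"ty":0,"tz":0,"spin":0,"claw":-1},{"tx":0.02,"ty":0,"tz":0,"spin":0,"claw":-1},{"tx":0.02,"ty":0,"tz":0,"spin":0,"claw":-1}]'; python3 -m inch '[{"tx":0.02,"ty":0,"tz":0,"spin":0,"claw":-1},{"tx":0.02,"ty":0,"tz":0,"spin":0,"claw":-1},{"tx":0,"ty":0,"tz":0,"spin":0,"claw":-1}]'
```

```text
clock: 12.3
tcp_pos: [0.5839, 0.0197, 0.1407]
ee_rot: [2.22, 2.218, -0.009]
contact_force: [1.9, -8.2, -9.7]
gripper_width: 0.0533
finger_force: 65.4
clock: 12.68
tcp_pos: [0.5837, 0.0231, 0.1401]
ee_rot: [2.22, 2.217, -0.011]
contact_force: [2.2, -9.6, -11.2]
gripper_width: 0.0539
finger_force: 65.1
```

```bash
python3 -m inch '[{"tx":0,"ty":0,"tz":0.02,"spin":0,"claw":-1},{"tx":0,"ty":0,"tz":0,"spin":0,"claw":-1}]'; python3 -m inch '[{"tx":0,"ty":0,"tz":0.015,"spin":0,"claw":-1},{"tx":0,"ty":0,"tz":0,"spin":0,"claw":-1}]'
```

```text
clock: 12.92
tcp_pos: [0.5839, 0.0256, 0.139]
ee_rot: [2.221, 2.221, -0.003]
contact_force: [1.1, -4.3, -7.7]
gripper_width: 0.0534
finger_force: 65.7
clock: 13.18
tcp_pos: [0.5842, 0.027, 0.1384]
ee_rot: [-2.219, -2.223, -0.001]
contact_force: [-0.1, -1.7, -3.4]
gripper_width: 0.0536
finger_force: 66.1
```

```bash
python3 -m inch '[{"tx":0.05,"ty":0,"tz":0.02,"spin":0,"claw":-1},{"tx":0.05,"ty":0,"tz":0.01,"spin":0,"claw":-1},{"tx":0,"ty":0,"tz":0,"spin":0,"claw":-1}]'; python3 -m inch '[{"tx":0.05,"ty":0,"tz":0.01,"spin":0,"claw":-1},{"tx":0.05,"ty":0,"tz":0.01,"spin":0,"claw":-1},{"tx":0,"ty":0,"tz":0,"spin":0,"claw":-1}]'
```

```text
clock: 13.55
tcp_pos: [0.5847, 0.0374, 0.136]
ee_rot: [2.219, 2.223, 0.002]
contact_force: [-1.6, -0.0, 2.8]
gripper_width: 0.0533
finger_force: 66.8
clock: 13.92
tcp_pos: [0.585, 0.0417, 0.1356]
ee_rot: [2.216, 2.213, -0.01]
contact_force: [-5.0, -15.6, 12.4]
gripper_width: 0.0536
finger_force: 68.1
```

```bash
python3 -m inch '[{"tx":0,"ty":-0.005,"tz":-0.015,"spin":0,"claw":-1},{"tx":0.03,"ty":0,"tz":0,"spin":0,"claw":-1},{"tx":0,"ty":0,"tz":0,"spin":0,"claw":-1}]'; python3 -m inch '[{"tx":0.05,"ty":0,"tz":0.01,"spin":0,"claw":-1},{"tx":0,"ty":0,"tz":0,"spin":0,"claw":-1}]'; python3 -c "
from h import *
s=arm.observe();print(s['torque'])"
```

```text
clock: 14.3
tcp_pos: [0.5846, 0.0435, 0.1358]
ee_rot: [2.217, 2.211, -0.013]
contact_force: [-0.6, -17.9, 4.1]
gripper_width: 0.0536
finger_force: 66.9
clock: 14.55
tcp_pos: [0.5846, 0.0458, 0.1356]
ee_rot: [2.215, 2.206, -0.019]
contact_force: [-3.5, -25.3, 8.5]
gripper_width: 0.0533
finger_force: 67.6
[-5.32425985  0.63105543  0.04998257]
```

```bash
python3 -m inch '[{"tx":0,"ty":0,"tz":-0.015,"spin":0,"claw":-1},{"tx":0.01,"ty":-0.005,"tz":0,"spin":0,"claw":-1},{"tx":0,"ty":0,"tz":0,"spin":0,"claw":-1}]'; python3 -m inch '[{"tx":0.02,"ty":0,"tz":0.03,"spin":0,"claw":-1},{"tx":0,"ty":0,"tz":0,"spin":0,"claw":-1}]'; python3 snap.py w8; python3 - <<'E'
from h import *
f=arm.grab_frame("scene")[:,:,::-1]; cv2.imwrite("pics/s8.png",f);b=f[160:235,300:400]
a=cv2.imread("pics/w8.png")[60:360,220:420]
cv2.imwrite("pics/m8.png",np.hstack([cv2.resize(a,(300,450),interpolation=2),cv2.resize(b,(500,375),interpolation=2) if 0 else cv2.copyMakeBorder(cv2.resize(b,(500,375),interpolation=2),0,75,0,0,0)]))
E
```

```text
clock: 14.92
tcp_pos: [0.5845, 0.0461, 0.1358]
ee_rot: [2.216, 2.205, -0.02]
contact_force: [1.3, -25.5, 0.6]
gripper_width: 0.053
finger_force: 66.3
clock: 15.18
tcp_pos: [0.5847, 0.0465, 0.1354]
ee_rot: [2.214, 2.202, -0.023]
contact_force: [-5.3, -31.0, 16.3]
gripper_width: 0.0534
finger_force: 68.3
t 15.22 pos [0.5847 0.0465 0.1354] GO txyz [0. 0. 0.] spin 0 q6 1.54 F [ -5.7 -30.6  16.7] w 0.0537
```

View pics/m8.png

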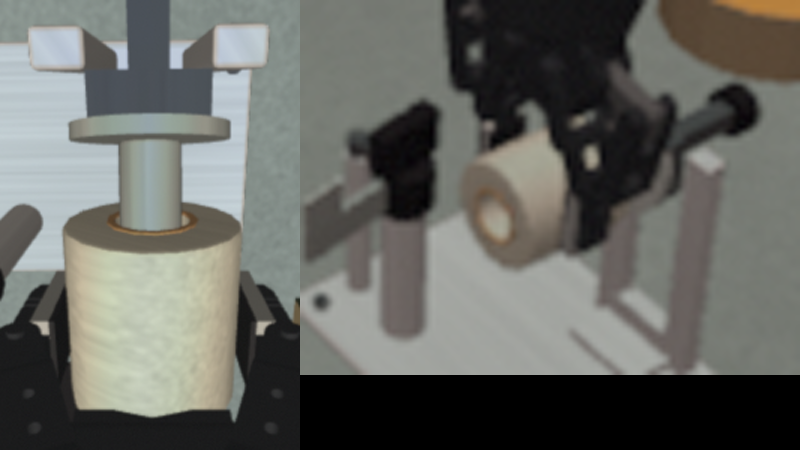

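The picture shows the roll about half on: the spindle enters its bore at (150,220), the flange is still ahead at (150,128), and the roll is only partly pitched to the slope. I'll relieve the push first. Then I'll let it settle and regrip nearer the tail, where the gripper has leverage on the pitch.

```bash
python3 -m inch '[{"tx":-0.05,"ty":0,"tz":-0.02,"spin":0,"claw":-1},{"tx":-0.02,"ty":0,"tz":0,"spin":0,"claw":-1},{"tx":0,"ty":0,"tz":0,"spin":0,"claw":-1}]'
```

```text
clock: 15.65
tcp_pos: [0.5847, 0.0464, 0.1355]
ee_rot: [2.217, 2.214, -0.006]
contact_force: [0.0, -10.5, 4.0]
gripper_width: 0.0536
finger_force: 66.9
```

```bash
python3 -m inch '[{"tx":-0.03,"ty":0,"tz":0,"spin":0,"claw":0.5},{"tx":0,"ty":0,"tz":0,"spin":0,"claw":0.5},{"tx":0,"ty":0,"tz":0,"spin":0,"claw":0.5},{"tx":0,"ty":0,"tz":0,"spin":0,"claw":0.5}]'; cat > fitroll.py <<'E'
from h import *
C={"wrist":cal("wrist"),"scene":cal("scene")}
th=np.linspace(0,np.pi,8,endpoint=False); D=np.c_[np.cos(th),np.sin(th)]
for n in C: arm.grab_frame(n)
g=np.array([.585,.055,.152])
for n in C:
    c0=proj(C[n],g)[0]
    for d in arm.outline_of(n,"roll"):
        v,u=np.nonzero(d["mask"])
        if len(u) and np.hypot(u.mean()-c0[0],v.mean()-c0[1])<60:
            print(n,len(u),round(d["score"],2),"bbox",u.min(),u.max(),v.min(),v.max(),"pred centre",c0.round()); break
    for d in arm.look_for(n,"roll"):
        if np.linalg.norm(d["point"]-g)<.06: print("  look",np.round(d["point"],4),round(d["score"],2))
go(arm.observe()["tcp_pos"])
E
python3 fitroll.py
```

```text
clock: 16.15
tcp_pos: [0.5831, 0.048, 0.1341]
ee_rot: [-2.219, -2.223, -0.0]
contact_force: [-0.2, -0.2, -0.3]
gripper_width: 0.0641
finger_force: 0.0
wrist 14767 0.74 bbox 265 383 201 338 pred centre [325. 256.]
  look [0.5847 0.0584 0.1739] 0.79
scene 461 0.82 bbox 332 354 188 213 pred centre [351. 197.]
  look [0.5931 0.0289 0.1665] 0.74
t 16.45 pos [0.5832 0.0477 0.1342] GO txyz [0. 0. 0.] spin 0 q6 1.53 F [0.5 0.4 0.5] w 0.0641
```

```bash
python3 -m inch '[{"tx":-0.09,"ty":0.015,"tz":-0.03,"spin":0,"claw":0.5},{"tx":-0.09,"ty":0,"tz":-0.02,"spin":0,"claw":0.5},{"tx":0,"ty":0,"tz":0,"spin":0,"claw":-1},{"tx":0,"ty":0,"tz":0,"spin":0,"claw":-1},{"tx":0,"ty":0,"tz":0,"spin":0,"claw":-1}]'; python3 -m inch '[{"tx":0,"ty":0,"tz":0,"spin":0,"claw":-1}]'
```

```text
clock: 17.08
tcp_pos: [0.5851, 0.029, 0.1399]
ee_rot: [2.22, 2.221, -0.0]
contact_force: [-0.5, -3.9, 6.2]
gripper_width: 0.0537
finger_force: 62.0
clock: 17.2
tcp_pos: [0.5851, 0.029, 0.1398]
ee_rot: [2.219, 2.221, -0.001]
contact_force: [-0.9, -3.8, 6.2]
gripper_width: 0.0536
finger_force: 62.0
```

```bash
python3 -m inch '[{"tx":0.04,"ty":0,"tz":-0.02,"spin":0,"claw":-1},{"tx":0,"ty":0,"tz":0,"spin":0,"claw":-1},{"tx":0,"ty":0,"tz":0,"spin":0,"claw":-1}]'; python3 -m inch '[{"tx":0.05,"ty":0,"tz":0,"spin":0,"claw":-1},{"tx":0,"ty":0,"tz":0,"spin":0,"claw":-1}]'
```

```text
clock: 17.58
tcp_pos: [0.5843, 0.0341, 0.1407]
ee_rot: [-2.219, -2.223, 0.001]
contact_force: [0.3, 0.1, -0.6]
gripper_width: 0.0534
finger_force: 63.2
clock: 17.82
tcp_pos: [0.5843, 0.0387, 0.1406]
ee_rot: [-2.22, -2.223, 0.002]
contact_force: [0.5, -1.0, -5.8]
gripper_width: 0.0537
finger_force: 63.7
```

```bash
python3 -m inch '[{"tx":0.04,"ty":0,"tz":0.02,"spin":0,"claw":-1},{"tx":0.04,"ty":0,"tz":0.01,"spin":0,"claw":-1},{"tx":0,"ty":0,"tz":0,"spin":0,"claw":-1}]'; python3 -m inch '[{"tx":0.03,"ty":0,"tz":0.01,"spin":0,"claw":-1},{"tx":0.02,"ty":0,"tz":0.003,"spin":0,"claw":-1},{"tx":0,"ty":0,"tz":0,"spin":0,"claw":-1}]'
```

```text
clock: 18.2
tcp_pos: [0.5846, 0.0474, 0.1382]
ee_rot: [-2.219, -2.223, -0.001]
contact_force: [-1.1, 1.1, -2.8]
gripper_width: 0.0531
finger_force: 64.0
clock: 18.58
tcp_pos: [0.5849, 0.0504, 0.1375]
ee_rot: [2.219, 2.22, -0.003]
contact_force: [-1.6, -3.8, 0.7]
gripper_width: 0.0536
finger_force: 64.5
```

```bash
python3 -m inch '[{"tx":0.02,"ty":0,"tz":0.004,"spin":0,"claw":-1},{"tx":0.02,"ty":0,"tz":0.004,"spin":0,"claw":-1},{"tx":0,"ty":0,"tz":0,"spin":0,"claw":-1}]'; python3 -m inch '[{"tx":0.02,"ty":0,"tz":0.004,"spin":0,"claw":-1},{"tx":0.01,"ty":0,"tz":0.002,"spin":0,"claw":-1},{"tx":0,"ty":0,"tz":0,"spin":0,"claw":-1}]'; python3 fitroll.py
```

```text
clock: 18.95
tcp_pos: [0.5849, 0.0508, 0.1378]
ee_rot: [2.217, 2.214, -0.011]
contact_force: [-4.4, -14.5, 8.6]
gripper_width: 0.0536
finger_force: 65.4
clock: 19.32
tcp_pos: [0.5848, 0.051, 0.138]
ee_rot: [2.216, 2.21, -0.017]
contact_force: [-6.3, -21.6, 14.6]
gripper_width: 0.0533
finger_force: 66.0
wrist 16028 0.56 bbox 262 380 163 310 pred centre [321. 259.]
  look [0.5881 0.0748 0.1739] 0.59
scene 270 0.82 bbox 340 371 186 208 pred centre [351. 197.]
  look [0.5911 0.049  0.1512] 0.9
t 19.62 pos [0.5849 0.051  0.138 ] GO txyz [0. 0. 0.] spin 0 q6 1.54 F [ -7.6 -22.4  14.2] w 0.0532
```

```bash
python3 -m inch '[{"tx":-0.05,"ty":0,"tz":-0.01,"spin":0,"claw":-1},{"tx":0,"ty":0,"tz":0,"spin":0,"claw":-1},{"tx":0,"ty":0,"tz":0,"spin":0,"claw":0.6},{"tx":0,"ty":0,"tz":0,"spin":0,"claw":0.6},{"tx":0,"ty":0,"tz":0,"spin":0,"claw":0.6}]'; python3 -m inch '[{"tx":0,"ty":0,"tz":-0.4,"spin":0,"claw":0.6},{"tx":0,"ty":0,"tz":-0.5,"spin":0,"claw":0.6},{"tx":-0.2,"ty":0,"tz":-0.5,"spin":0,"claw":0.6},{"tx":0,"ty":0,"tz":0,"spin":0,"claw":0.6},{"tx":0,"ty":0,"tz":0,"spin":0,"claw":0.6}]'
cat > home.py <<'E'
from h import *
th=np.linspace(0,np.pi,8,endpoint=False); D=np.c_[np.cos(th),np.sin(th)]; a=np.linspace(0,2*np.pi,90)
C={n:cal(n) for n in("wrist","scene")}; obs={}
dv=np.array([0,np.cos(.21),-np.sin(.21)])
def rim(p):
    s,dx,dz=p; c=np.array([.585+dx,.073,.150+dz])-dv*s; up=np.array([0,np.sin(.21),np.cos(.21)])
    return np.vstack([c+dv*e+.028*(np.outer(np.cos(a),[1,0,0])+np.outer(np.sin(a),up)) for e in(-.03,.03)])
for n in C:
    arm.grab_frame(n); c0=proj(C[n],rim((0,0,0))).mean(0)
    for d in arm.outline_of(n,"roll"):
        v,u=np.nonzero(d["mask"])
        if len(u) and np.hypot(u.mean()-c0[0],v.mean()-c0[1])<30:
            q=np.c_[u,v]@D.T; obs[n]=np.r_[q.max(0),q.min(0)]; print(n,len(u),round(d["score"],2)); break
def res(p,names):
    r=[]
    for n in names:
        q=proj(C[n],rim(p))@D.T; r.append(np.r_[q.max(0)-.5,q.min(0)+.5]-obs[n])
    return np.ravel(r)
for names in(list(obs),["wrist"],["scene"]):
    if all(k in obs for k in names):
        f=least_squares(res,(0,0,0),args=(names,),loss="soft_l1",x_scale=.01); print(names,"short of home by, dx, dz (mm)",(f.x*1e3).round(1),res(f.x,names).round(1))
go(arm.observe()["tcp_pos"])
E
python3 home.py
```

```text
clock: 20.25
tcp_pos: [0.5848, 0.0541, 0.1366]
ee_rot: [-2.219, -2.223, -0.001]
contact_force: [-0.1, 0.8, 0.4]
gripper_width: 0.0682
finger_force: 0.0
clock: 20.88
tcp_pos: [0.5845, 0.0339, 0.2761]
ee_rot: [-2.22, -2.222, -0.0]
contact_force: [0.1, 0.3, -1.4]
gripper_width: 0.0681
finger_force: 0.0
wrist 3978 0.64
scene 731 0.67
['wrist', 'scene'] short of home by, dx, dz (mm) [ 2.4 -0.3 -6.2] [ 0.   0.3  1.1  0.4 -1.6  1.   1.4  0.9  0.4 -0.4 -0.7 -0.4 -0.3  0.3
 -0.3 -0.1  0.7  0.2  0.4 -0.1  0.6 -0.1 -0.4 -0.4 -0.8  0.4  0.8  1.1
  0.3  0.3  0.2  0.3]
['wrist'] short of home by, dx, dz (mm) [ 2.6 -0.1 -9.3] [-0.1  0.   0.6 -0.1 -2.3  0.3  0.7  0.2  1.   0.1 -0.2 -0.1 -0.1  0.5
 -0.1  0.1]
['scene'] short of home by, dx, dz (mm) [ 6.8  3.1 -1.6] [ 0.5 -0.1  0.1 -0.4  0.3 -0.2 -0.3 -0.2 -1.2 -0.2  0.2  0.6 -0.2 -0.
  0.   0.3]
t 21.07 pos [0.5839 0.034  0.275 ] GO txyz [0. 0. 0.] spin 0 q6 1.5 F [-0.8  0.5 -0.2] w 0.0684
```

```bash
python3 -m inch '[{"tx":-0.3,"ty":0.01,"tz":0,"spin":0,"claw":-1},{"tx":-0.25,"ty":0,"tz":0.2,"spin":0,"claw":-1},{"tx":0,"ty":0,"tz":0.4,"spin":0,"claw":-1},{"tx":0,"ty":0,"tz":0.4,"spin":0,"claw":-1},{"tx":0,"ty":0,"tz":0.25,"spin":0,"claw":-1}]' >/dev/null; python3 -m inch '[{"tx":0.2,"ty":0,"tz":0,"spin":0,"claw":-1},{"tx":0.15,"ty":0,"tz":0,"spin":0,"claw":-1},{"tx":0,"ty":0,"tz":0,"spin":0,"claw":-1}]';for i in 1 2 3; do python3 -m inch '[{"tx":0.04,"ty":0,"tz":0,"spin":0,"claw":-1},{"tx":0.02,"ty":0,"tz":0,"spin":0,"claw":-1}]'; done
```

```text
clock: 22.08
tcp_pos: [0.5866, 0.0153, 0.1529]
ee_rot: [2.216, 2.225, 0.002]
contact_force: [-0.3, -0.8, 0.2]
gripper_width: -0.0001
finger_force: 0.0
clock: 22.32
tcp_pos: [0.5861, 0.0196, 0.1522]
ee_rot: [2.22, 2.222, 0.001]
contact_force: [0.3, 0.2, 0.0]
gripper_width: 0.0002
finger_force: 0.0
clock: 22.58
tcp_pos: [0.5857, 0.0256, 0.1517]
ee_rot: [2.22, 2.222, 0.0]
contact_force: [0.1, -0.0, 0.1]
gripper_width: 0.0
finger_force: 0.0
clock: 22.82
tcp_pos: [0.5857, 0.0318, 0.1516]
ee_rot: [-2.22, -2.223, 0.0]
contact_force: [-0.3, -0.5, -0.2]
gripper_width: -0.0002
finger_force: 0.0
```

Nothing touched up to y = 0.0318. I'll creep on until contact.

```bash
for i in 1 2 3; do python3 -m inch '[{"tx":0.02,"ty":0,"tz":0,"spin":0,"claw":-1},{"tx":0.01,"ty":0,"tz":0,"spin":0,"claw":-1}]'|grep -E "tcp|contact"; done
```

```text
tcp_pos: [0.5857, 0.0346, 0.1515]
contact_force: [-0.2, -0.5, -0.3]
tcp_pos: [0.5857, 0.0351, 0.1516]
contact_force: [0.2, -9.8, -0.0]
tcp_pos: [0.5856, 0.0353, 0.1516]
contact_force: [-0.3, -16.1, 0.0]
```

Contact came at y = 0.035, and it stalled stiffly at 16 N with no travel. That matches the home position, so the roll is against the flange. I'll back off and look from above for the final check. I'll also locate the small post beside the knob before reaching there.

```bash
python3 -m inch '[{"tx":-0.2,"ty":0,"tz":0,"spin":0,"claw":-1},{"tx":-0.2,"ty":0,"tz":-0.2,"spin":0,"claw":-1},{"tx":0,"ty":0,"tz":-0.5,"spin":0,"claw":-1},{"tx":0,"ty":0,"tz":-0.5,"spin":0,"claw":-1},{"tx":0,"ty":0,"tz":0,"spin":0,"claw":-0.4}]'; python3 - <<'E'
from h import *
L=lambda n:(lambda z:(z["K"],z["E"]))(np.load(n+".npz"))
W3,W4,T,S=L("w3"),L("w4"),cal("top"),cal("scene")
m3=lambda x,y:(262+x/2-.25,95+y/2.4-.3); m4=lambda x,y:(203+(x-400)/2-.25,95+y/2.4-.3)
print("post top",tri([W3,W4],[m3(47,182),m4(424,182)]),tri([W3,S],[m3(47,182),(290+110/5,170+90/5)]))
print("post base",onz(S,(312,218),.008))
print("bar lower end",tri([W3,W4],[m3(106,229),m4(472,228)]),"bar upper end",tri([W3,W4],[m3(103,157),m4(465,156)]))
print("hub",tri([W3,W4],[m3(105,185),m4(487,182)]))
print("model knob top ends",proj(W3,[(.5,.0308,.15),(.5+.02*.17,.0308-.02*.985,.15),(.5-.02*.17,.0308+.02*.985,.15)]).round(1),"seen centre w3",m3(105,193),m3(106,229),m3(103,157))
print("w4",proj(W4,[(.5,.0308,.15)]).round(1),m4(469,192))
E
python3 home.py
```

```text
clock: 24.2
tcp_pos: [0.5884, 0.0001, 0.2763]
ee_rot: [2.216, 2.218, 0.01]
contact_force: [-0.1, 0.0, 0.2]
gripper_width: 0.0169
finger_force: 0.0
post top (array([0.45999145, 0.03101843, 0.10979362]), [array([0. , 0.2]), array([-0. , -0.2])]) (array([0.45981085, 0.0309543 , 0.10782813]), [array([ 0., -0.]), array([-0., -0.])])
post base [0.46598273 0.02591792 0.008     ]
bar lower end (array([0.50217523, 0.01177176, 0.14537142]), [array([ 0., -0.]), array([0., 0.])]) bar upper end (array([0.50049901, 0.05064074, 0.14342589]), [array([-0.,  0.]), array([-0., -0.])])
hub (array([0.500525  , 0.02756029, 0.09605301]), [array([ 0. , -0.4]), array([0. , 0.4])])
model knob top ends [[312.9 176.5]
 [315.6 191.5]
 [310.  161. ]] seen centre w3 (314.25, 175.11666666666667) (314.75, 190.11666666666667) (313.25, 160.11666666666667)
w4 [[234.7 176.1]] (237.25, 174.7)
wrist 4714 0.63
scene 709 0.84
['wrist', 'scene'] short of home by, dx, dz (mm) [ 0.4 -0.1 -5.8] [-1.3  0.1  0.8  0.2 -0.6 -0.2  0.8  0.5  1.9 -0.1 -0.2 -0.3 -0.3  0.6
  0.3 -0.1  0.3  0.2  0.7  0.2  0.3 -0.2 -0.4 -0.2 -0.1  0.5 -0.3  0.4
  0.   0.  -0.4  0.1]
['wrist'] short of home by, dx, dz (mm) [ 0.3  0.  -6.2] [-1.2  0.1  0.8  0.1 -0.7 -0.3  0.6  0.3  2.   0.1 -0.1 -0.3 -0.4  0.5
  0.2 -0.2]
['scene'] short of home by, dx, dz (mm) [ 0.  -1.5 -6.7] [ 0.  -0.2  0.4  0.   0.2 -0.2 -0.3 -0.1 -0.4  0.3 -0.5  0.2 -0.   0.1
 -0.3  0.4]
t 24.4 pos [0.5849 0.0006 0.2702] GO txyz [0. 0. 0.] spin 0 q6 1.44 F [ 0.1 -0.1 -0.1] w 0.0257
```

The fit now gives the roll 0.3 mm short of home. The post's top, at 0.109, is well below the fingers. The knob's centre is measured at (0.501, 0.031), top about 0.145–0.150, as described. Now the knob.

```bash
python3 -m inch '[{"tx":0.15,"ty":-0.42,"tz":0,"spin":0,"claw":0},{"tx":0.154,"ty":-0.42,"tz":0,"spin":0,"claw":0},{"tx":0,"ty":0,"tz":0.3,"spin":-0.095,"claw":0},{"tx":0,"ty":0,"tz":0.4,"spin":0,"claw":0},{"tx":0,"ty":0,"tz":0.3,"spin":0,"claw":0}]'; python3 -m inch '[{"tx":0,"ty":0,"tz":0,"spin":0,"claw":0},{"tx":0,"ty":0,"tz":0,"spin":0,"claw":0}]'; python3 -c "
from h import *
go((.501,.031,.128),.15)"
```

```text
clock: 25.02
tcp_pos: [0.4999, 0.0312, 0.1688]
ee_rot: [-2.046, -2.38, 0.003]
contact_force: [0.2, 0.1, -0.4]
gripper_width: 0.0428
finger_force: 0.0
clock: 25.28
tcp_pos: [0.5019, 0.0309, 0.1719]
ee_rot: [-2.048, -2.382, 0.0]
contact_force: [-0.0, 0.1, -0.1]
gripper_width: 0.0426
finger_force: 0.0
t 25.27 pos [0.5019 0.0309 0.1719] GO txyz [ 0.002 -0.008  0.439] spin 0.0 q6 1.33 F [-0.   0.1 -0.1] w 0.0426
```

```bash
python3 -m inch '[{"tx":0,"ty":-0.008,"tz":0.22,"spin":0,"claw":0},{"tx":0,"ty":0,"tz":0.21,"spin":0,"claw":0},{"tx":0,"ty":0,"tz":0,"spin":0,"claw":0},{"tx":0,"ty":0,"tz":0,"spin":0,"claw":-1},{"tx":0,"ty":0,"tz":0,"spin":0,"claw":-1}]'; python3 -m inch '[{"tx":0,"ty":0,"tz":0,"spin":0,"claw":-1},{"tx":0,"ty":0,"tz":0,"spin":0,"claw":-1},{"tx":0,"ty":0,"tz":0,"spin":0,"claw":-1}]'
```

```text
clock: 25.9
tcp_pos: [0.4996, 0.0303, 0.13]
ee_rot: [-2.047, -2.383, 0.004]
contact_force: [-8.4, -2.1, 4.4]
gripper_width: 0.0124
finger_force: 58.6
clock: 26.28
tcp_pos: [0.4996, 0.0303, 0.13]
ee_rot: [-2.046, -2.383, 0.004]
contact_force: [-7.1, -1.5, 8.3]
gripper_width: 0.0131
finger_force: 59.0
```

```bash
python3 -m inch '[{"tx":0,"ty":0,"tz":0,"spin":-0.1,"claw":-1},{"tx":0,"ty":0,"tz":0,"spin":-0.1,"claw":-1},{"tx":0,"ty":0,"tz":0,"spin":-0.1,"claw":-1},{"tx":0,"ty":0,"tz":0,"spin":-0.1,"claw":-1},{"tx":0,"ty":0,"tz":0,"spin":-0.1,"claw":-1}]'; python3 -m inch '[{"tx":0,"ty":0,"tz":0,"spin":-0.1,"claw":-1},{"tx":0,"ty":0,"tz":0,"spin":-0.1,"claw":-1},{"tx":0,"ty":0,"tz":0,"spin":-0.1,"claw":-1},{"tx":0,"ty":0,"tz":0,"spin":-0.07,"claw":-1},{"tx":0,"ty":0,"tz":0,"spin":0,"claw":-1}]'; python3 -c "
from h import *
go((.5,.031,.13),np.pi/2);print(arm.observe()['torque'])"
```

```text
clock: 26.9
tcp_pos: [0.4996, 0.0302, 0.13]
ee_rot: [-0.973, -2.986, 0.003]
contact_force: [-7.4, -1.2, 7.5]
gripper_width: 0.0128
finger_force: 58.6
clock: 27.52
tcp_pos: [0.4996, 0.0302, 0.13]
ee_rot: [-0.084, -3.139, 0.003]
contact_force: [-7.4, -2.4, 7.9]
gripper_width: 0.0126
finger_force: 58.7
t 27.52 pos [0.4996 0.0302 0.13  ] GO txyz [-0.004  0.008 -0.   ] spin -0.034 q6 -0.03 F [-7.4 -2.4  7.9] w 0.0126
[-0.38398299  1.4228914   0.01247251]
```

```bash
python3 -m inch '[{"tx":0,"ty":0,"tz":0,"spin":-0.02,"claw":-1},{"tx":0,"ty":0,"tz":0,"spin":0,"claw":0},{"tx":0,"ty":0,"tz":0,"spin":0,"claw":0},{"tx":0,"ty":0,"tz":0,"spin":0,"claw":0}]'; python3 -m inch '[{"tx":0,"ty":0,"tz":-0.3,"spin":0,"claw":0},{"tx":0,"ty":0,"tz":-0.5,"spin":0,"claw":0},{"tx":0,"ty":0,"tz":-0.5,"spin":0,"claw":0},{"tx":0.5,"ty":0,"tz":0,"spin":0,"claw":0},{"tx":0.5,"ty":0,"tz":0,"spin":0,"claw":0}]'; python3 -m inch '[{"tx":0.5,"ty":0,"tz":0,"spin":0,"claw":0},{"tx":0,"ty":0,"tz":0,"spin":0,"claw":0},{"tx":0,"ty":0,"tz":0,"spin":0,"claw":0}]'
python3 home.py; python3 - <<'E'
from h import *
for n in("scene","top"):
    arm.grab_frame(n); c=cal(n)
    for t in("keeper_end","knob_grip","spare"):
        print(n,t,[(np.round(d["point"],3).tolist(),round(d["score"],2)) for d in arm.look_for(n,t)][:2])
    for d in arm.outline_of(n,"keeper_end")[:1]:
        v,u=np.nonzero(d["mask"]); print("mask",len(u),u.min(),u.max(),v.min(),v.max())
    print("expected knob, keeper end closed/open",proj(c,[(.5,.031,.139),(.57,.031,.12),(.512,-.038,.12)]).round())
E
```

```text
clock: 28.02
tcp_pos: [0.5014, 0.0308, 0.1289]
ee_rot: [0.035, 3.14, 0.0]
contact_force: [-0.2, -0.3, -0.7]
gripper_width: 0.0428
finger_force: 0.0
clock: 28.65
tcp_pos: [0.4006, 0.033, 0.2592]
ee_rot: [0.035, 3.14, -0.0]
contact_force: [-0.0, -0.8, 0.5]
gripper_width: 0.0429
finger_force: 0.0
clock: 29.02
tcp_pos: [0.3521, 0.034, 0.2591]
ee_rot: [0.035, 3.139, -0.0]
contact_force: [0.2, -0.0, 0.4]
gripper_width: 0.0427
finger_force: 0.0
scene 672 0.68
['scene'] short of home by, dx, dz (mm) [-11.9 -12.5 -15.9] [ 0.   0.  -0.  -0.2  0.4  0.1  0.1 -0.3  0.4  0.  -0.3 -0.1 -0.3  0.2
  0.2  0. ]
['scene'] short of home by, dx, dz (mm) [-11.9 -12.5 -15.9] [ 0.   0.  -0.  -0.2  0.4  0.1  0.1 -0.3  0.4  0.  -0.3 -0.1 -0.3  0.2
  0.2  0. ]
t 29.23 pos [0.352  0.034  0.2585] GO txyz [0. 0. 0.] spin 0 q6 -0.09 F [ 0.1  0.4 -0.4] w 0.0425
scene keeper_end [([0.514, 0.029, 0.122], 0.57)]
scene knob_grip [([0.519, 0.027, 0.123], 0.7), ([0.66, -0.247, 0.064], 0.37)]
scene spare [([0.516, -0.147, 0.057], 0.83)]
mask 371 315 338 180 213
expected knob, keeper end closed/open [[321. 187.]
 [339. 207.]
 [301. 206.]]
top keeper_end [([0.502, 0.029, 0.136], 0.55)]
top knob_grip [([0.505, 0.028, 0.14], 0.51)]
top spare [([0.407, 0.369, 0.051], 0.27)]
mask 188 300 313 206 225
expected knob, keeper end closed/open [[305. 216.]
 [305. 188.]
 [334. 212.]]
```

The scene mask now ends at column 338. The closed position predicts 339 and the open one 301, so the keeper stands across the roll's end. The scene roll fit is void because the keeper occludes the roll. I'll check the roll from the top view, then hand in.

```bash
python3 - <<'E'
from h import *
T=cal("top"); arm.grab_frame("top")
a=np.linspace(0,2*np.pi,90);dv=np.array([0,np.cos(.21),-np.sin(.21)]);up=np.array([0,np.sin(.21),np.cos(.21)])
P=np.vstack([np.array([.585,.073,.147])+dv*e+.028*(np.outer(np.cos(a),[1,0,0])+np.outer(np.sin(a),up)) for e in(-.03,.03)])
p=proj(T,P);print("home would be",p.min(0).round(1),p.max(0).round(1))
for d in arm.outline_of("top","roll"):
    v,u=np.nonzero(d["mask"])
    if len(u): print(round(d["score"],2),len(u),u.min(),u.max(),v.min(),v.max())
s=arm.observe();print(s["contact_force"],s["clock"])
E
```

```text
home would be [269.6 166.1] [301.7 192. ]
0.87 614 369 400 272 303
0.64 721 272 303 168 192
0.64 556 418 442 247 272
[-0.42243001  0.24463911  0.73469462] 29.825
```

```bash
python3 -c "
from workcell import arm
print(arm.hand_in())"
```

```text
the job is handed in; nothing more can be done
None
```

I handed the job in at about 30 s: the short roll is on the spindle, measured within about 0.5 mm of home against the flange and let go. The keeper is turned to its stop across the roll's end, confirmed by the camera outlines and the near-full turn of the knob.

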